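Level a hinged fixture plate with a taper wedge

ROBOT

A 7-joint arm with a two-finger parallel gripper is mounted at the origin on a cart in front of the work surface, level with it; the furniture and walls round the work are solid. World frame = base frame: x ahead of the robot, y to its left, z up, the work surface at z = 0. Lengths are in mm, angles in rad, forces in N, time in s.
With the tool pointing down it reaches from about 425 to 800 mm from the base axis. Payload 8.3 kg.
Tool frame: the origin (TCP) lies on the centre line of the jaws, within the pads' length; the fingertips stand 22 mm ahead of it and the grasp point (between the pads) lies 3 mm ahead of it; z points along the fingers, y is the line along which they close (so a half turn about z gives the same grasp; the last joint's range is limited). The gripper opens to 85 mm and grips with 20 to 120 N. Pads are 22 mm wide; open, the fingers measure 114 mm over their backs; the gripper's body (76 mm by 85 mm) begins 54 mm behind the grasp point. The pads swing forward as they close: fully open they stand 13 mm farther back than shut.
Start: joints at [1.232, 0.383, 0.016, 1.37, -0.006, 1.388, -0.046], TCP at [170.235, -601.352, 253.279] pointing down, gripper open.
Joint ranges: [-2.95, 2.95], [-0.25, 2.06], [-1.52, 1.56], [0.18, 2.33], [-1.44, 4.58], [0.02, 2.06], [-3.01, 3.01]. Speed limits (rad/s): [2.39, 2.39, 3.01, 3.01, 3.14, 3.14, 3.14].

INTERFACE

Orientations are given as a 3x3 rotation matrix whose columns are the frame's x, y, z axes.
In Python, from bench import robot, vision gives the robot as it stands. The module is installed in compiled form; this text tells all that it offers.
- The arm moves only by the shell command python3 -m crank 'ROWS' [FORCE]. ROWS is JSON, a list of rows, each an object with "jaw": the opening in per cent of the stroke, from 0 (shut) to 100 (fully open); "offset": the shift along the tool's x, y, z normalised to -1 to 1, where 1 is 0.5 m, a list of three; "dr": the turn, a rotation vector about the tool's x, y, z normalised to -1 to 1, where 1 is 2 pi rad, a list of three. In form: [{"jaw": jaw, "offset": [x, y, z], "dr": [ax, ay, az]}, ...]. A call has exactly 5 rows; each row is the pose to reach, as a shift and turn from the pose commanded when the call began, along the tool's axes at that moment, turning the shorter way round; what a row does not reach only later rows make up. A row lasts 1/10 s, in which the tool goes at most 50 mm and 8.59 degrees, less where a joint would pass 70% of its speed; a pose out of reach is approached as far as the arm can. A call with a number of a shift or a turn outside -1 to 1 is refused whole. A call with a gripper value outside its range is refused whole. The fingers move at their own pace and stop on an object; FORCE is the grip in N (left out, the last holds). Time passes only in rows, so rows that repeat a pose let the fingers close, or fill a call up. It gives the time, the measured TCP pose, the force, the opening and the grip force at its end, in the units of the state.
- robot.state(): the state, without advancing time (a new reading comes with each control period).
- vision.read_camera(name): name is "side" or "top" or "wrist"; returns the picture (384x512x3 uint8, red, green, blue); there is no depth.
- vision.calibration(name): a dict with "fx", "fy", "cx", "cy" (pixels), "dist_coeffs" ([k1, k2, p1, p2, k3] as OpenCV has them; the pictures are not rectified), "rvec" (rotation vector, rad) and "tvec" (3), from world to camera coordinates, as OpenCV has them. Camera axes: x right, y down, z forward; pixel columns grow to the right and rows downward; lengths in mm; the calibration is good to about 2 mm. A picture is of the moment at which its call begins: read the wrist's pose just before it. calibration takes no time and is no camera call; for the wrist camera it gives the pose at the moment of the call.
- robot.finish_job(): hands the job in; it is judged then, once.
The state is a dict: "t": time; "qpos": joint angles; "joint_vel": joint speeds; "joint_efforts": joint torques, N m; "ee_pos": TCP position; "ee_rot": TCP orientation; "contact_force": force on the tool from outside, world axes, zero at the start; "moment": the same for the moment, N m; "finger_gap": finger opening in mm; "grip_force": force on a finger pad.
Only numpy, scipy, OpenCV 4.12 (cv2) and the standard library are available. Lean on these libraries where they do the work, as an engineer would, in place of code of your own. Each camera call takes 0.05 s, during which the arm holds its last target. There are 200 camera calls.

TASK

Stand the small spirit level on the middle of the hinged aluminium plate, lengthwise from the plate's low front edge to its hinge, and let go of it. Then lay the wooden wedge on the steel bed plate and push its thin end, gently and square on, under the middle of the low edge until the level's bubble is centred between its two lines; the wedge alone lifts the plate. Leave level and wedge standing so, do not force the wedge on past level, and leave the roll of tape and the cutters alone.

Things in the scene. Friction and masses are not known exactly. Their poses are not given: they have to be found in the camera images.
- plate: aluminium plate 184x140x10 mm, hinged at the rear on a fixed stand, 0.8-1.3 kg. Origin on the hinge axis, mid thickness, 31 mm above the bench; x points from the low front edge (x=-174) to the hinge, the way the wedge is pushed; y along the hinge. Top face z=+5, middle x=-85. At first 0.041 rad nose down, so the front is 7 mm low; hard stop 0.022 rad past level
- foot (a point): middle of the lowest line of the round steel foot bar under the plate's front edge (bar 60 mm long along y, 10 mm thick; plate x=-170, z=-13 mm). 18 mm above the bench when the plate is level, 11 mm at first
- bed_middle (a point): point on the bench, 1 to 7 mm under the top of the flat steel bed plate, straight below the foot bar of the level plate. The bed is 100 mm wide, fixed, centred on the plate's y=0, and reaches 170 mm out in front of the foot bar. Its top is 1 to 7 mm above the bench, different each time and not measured, so for level the toe must go 40 to 70 mm past the foot bar
- level: small aluminium spirit level 100x22x34 mm (the bubble rises 2 mm above), green vial in a 56 mm gap in the middle of its top. Origin at the centre of its underside, x along its length, z up; 0.17 kg. Grip it across its 22 mm width, below 20 mm height. It starts on the 2 mm thick bench mat at the right
- bubble (a joint): place of the white bubble along the vial in m, 0 = centred, positive to the level's own +x end, range +/-0.014. It floats to the higher end, about 5 mm per degree of slope (0.29 m per rad), and settles in about 1 s. Two black lines at +/-8.5 mm; the bubble is 15 mm long
- wedge: wooden taper wedge, 0.15 kg. Taper 40 mm wide, 110 mm long, rising 1:5 from a 3 mm thick toe at x=+110 mm to 25 mm at x=0; behind it a grip block 30 mm long (x=-30 to 0), 24 mm wide (y), 42 mm high. Origin on the underside where taper and block meet, x points to the toe, z up. Grip the block across its 24 mm width
- toe (a point): middle of the wedge's toe edge, at its underside
- tape: roll of black tape, 62x60x19 mm, a bystander; origin under its middle
- cutters: side cutters with red handles, 42x129x11 mm, a bystander; origin under their middle
Things that resemble listed ones, but are neither listed nor needed, are in the scene too. There is more than one size of the level; the job needs the smaller.

How it is judged:
By the outcome, as a careful person would: the job done as asked, in the order asked, and still so for the second after the job is handed in, with the robot touching nothing.
It also fails if it takes over 70 s, if anything falls off the work surface, if the arm or the gripper's body presses on something with over 40 N, if the wrist force passes 120 N, or if a joint passes its speed limit or range.

## Working session

There is one attempt and no reset: what is moved stays moved. The work goes in short steps, Python scripts to look and compute and a shell command to move; the robot and the scene stay as the last step left them, time stands still between calls to the robot, and variables do not carry over. Pictures are saved under pics/ and viewed, at most 10 in all, crops included, and the job is handed in when it is done.

```bash
mkdir -p pics; cat > h.py <<'E'
import numpy as np, cv2
from bench import robot, vision
def cal(n):
    c=vision.calibration(n)
    K=np.array([[c["fx"],0,c["cx"]],[0,c["fy"],c["cy"]],[0,0,1]],float)
    return K,np.array(c["dist_coeffs"],float),np.array(c["rvec"],float),np.array(c["tvec"],float)
def ray(c,uv):
    K,d,r,t=c; R=cv2.Rodrigues(r)[0]
    p=cv2.undistortPoints(np.array(uv,float).reshape(-1,1,2),K,d).reshape(-1,2)
    return -R.T@t.ravel(), np.c_[p,np.ones(len(p))]@R
def onz(c,uv,z):
    o,d=ray(c,uv); return o+d*((z-o[2])/d[:,2])[:,None]
def proj(c,P):
    return cv2.projectPoints(np.array(P,float).reshape(-1,1,3),c[2],c[3],c[0],c[1])[0].reshape(-1,2)
def shot(n,f,crop=None,s=1):
    c=cal(n); im=vision.read_camera(n)
    o=im if crop is None else im[crop[1]:crop[3],crop[0]:crop[2]]
    o=cv2.resize(o,None,fx=s,fy=s,interpolation=cv2.INTER_CUBIC)
    cv2.imwrite("pics/"+f,o[:,:,::-1]); return c,im
E
python3 - <<'E'
from h import *
np.set_printoptions(precision=3,suppress=True)
c,i=shot("top","top0.png",None,1.56); c2,j=shot("side","side0.png",None,1.56)
np.save("top0.npy",i);np.save("side0.npy",j)
for k in(c,c2): print(k, ray(k,[[256,192]]))
s=robot.state();print(s)
E
```

```text
(array([[437.324,   0.   , 249.539],
       [  0.   , 437.324, 187.326],
       [  0.   ,   0.   ,   1.   ]]), array([-0.04,  0.  ,  0.  ,  0.  ,  0.  ]), array([ 2.167, -2.15 ,  0.124]), array([   8.543,  530.136, 1402.061])) (array([ 361.061,    6.676, 1454.813]), array([[ 0.107, -0.011, -0.994]]))
(array([[404.706,   0.   , 255.391],
       [  0.   , 404.706, 190.314],
       [  0.   ,   0.   ,   1.   ]]), array([0.015, 0.   , 0.   , 0.   , 0.   ]), array([ 0.658, -2.409,  1.427]), array([ 447.697,  161.974, 1322.725])) (array([-160.32 , 1160.303,  777.344]), array([[ 0.441, -0.755, -0.485]]))
{'t': 0.1, 'qpos': array([ 1.232,  0.384,  0.016,  1.371, -0.006,  1.388, -0.047]), 'joint_vel': array([ 0.002, -0.002,  0.   , -0.001, -0.001, -0.001, -0.001]), 'joint_efforts': array([  0.003, -62.914,   0.847, -37.276,   0.017,   0.011,  -0.   ]), 'ee_pos': array([ 170.144, -600.961,  252.379]), 'ee_rot': array([[ 0.962,  0.272, -0.   ],
       [ 0.272, -0.962,  0.002],
       [-0.   , -0.002, -1.   ]]), 'contact_force': array([ 0.021, -0.288,  0.163]), 'moment': array([ 0.032, -0.028,  0.017]), 'grip_force': 0.0, 'finger_gap': 85.30186835444967}
```

View pics/top0.png

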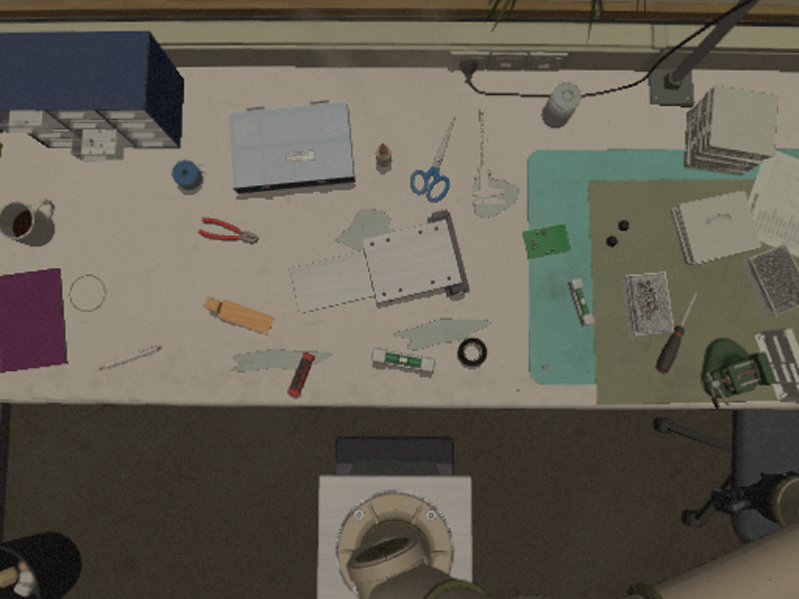

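View pics/side0.png

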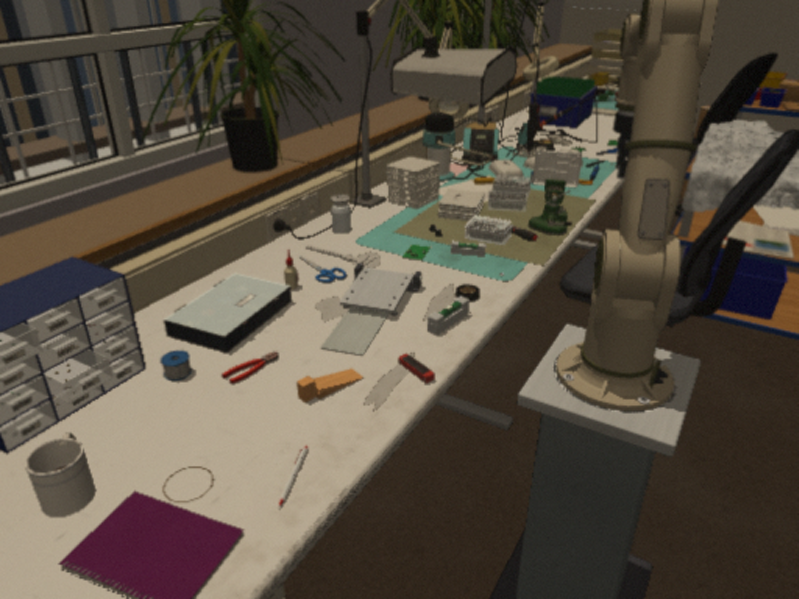

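The levels are at (581,302) in the top view, on the mat and shorter, and at (403,361), on the bench and longer. The wedge is at (240,315) and has no look-alike. The knife at (300,373) and the tape at (472,352) aren't targets. I choose the level on the mat and check it in a close crop.

```bash
python3 - <<'E'
from h import *
i=np.load("top0.npy")
def cr(x0,y0,w,h,s): return cv2.resize(i[y0:y0+h,x0:x0+w],(w*s,h*s),interpolation=cv2.INTER_CUBIC)
a=cr(355,170,40,45,6)   #240x270 level
b=cr(125,182,60,40,6)   #360x240 wedge
c=cr(180,130,125,75,6)  #750x450 -> 
o=np.zeros((600,800,3),np.uint8)
o[:270,:240]=a;o[:240,250:610]=b
c=cr(180,130,125,75,4); o[280:580,:500]=c
d=cr(225,215,60,30,5); o[290:440,500:800]=d
cv2.imwrite("pics/c1.png",o[:,:,::-1])
E
```

```text
(no output)
```

View pics/c1.png

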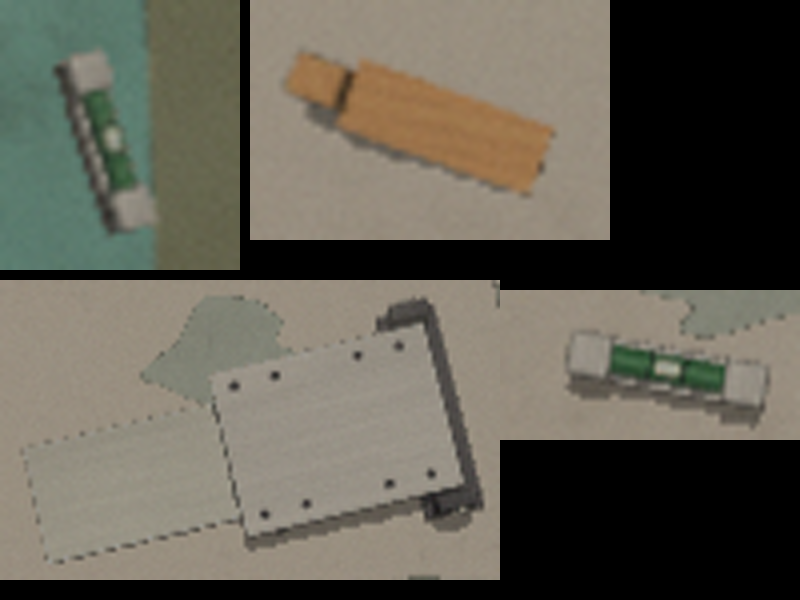

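```bash
python3 - <<'E'
from h import *
np.set_printoptions(precision=1,suppress=True)
c=cal("top"); from scipy.optimize import least_squares
px=lambda p,o,s,b:(np.array(p,float)-o+.5)/s-.5+b
def fit(name,pts,uv,x0):
    pts=np.array(pts,float)
    def w(v): 
        C,S=np.cos(v[2]),np.sin(v[2]); return np.c_[v[0]+C*pts[:,0]-S*pts[:,1],v[1]+S*pts[:,0]+C*pts[:,1],pts[:,2]]
    f=lambda v:(proj(c,w(v))-uv).ravel()
    r=least_squares(f,x0,x_scale=[10,10,.1]); print(name,r.x,"yaw",round(r.x[2],4),"res",r.fun.reshape(-1,2).tolist() and abs(r.fun).max()); return r.x
uv=px([(87,58),(138,227)],(0,0),6,(355,170)); P=onz(c,uv,36); print("level ends",P, np.linalg.norm(P[0]-P[1]))
uvb=px([(590,332),(590,332)],(500,290),5,(225,215))
uv=px([(568,352),(768,385)],(500,290),5,(225,215)); P=onz(c,uv,55);print("big",np.linalg.norm(P[0]-P[1]))
uv=px([(300,52),(350,70),(335,107),(287,88),(362,60),(340,122),(553,128),(530,192)],(250,0),6,(125,182))
fit("wedge",[(-30,12,42),(0,12,42),(0,-12,42),(-30,-12,42),(0,20,25),(0,-20,25),(110,20,3),(110,-20,3)],uv,[450,300,-1.9])
# plate, top face incl tilt .041
a=.041
def pl(x,y,z): return (x*np.cos(a)+z*np.sin(a),y,31+x*np.sin(a)+z*np.cos(a))
uv=px([(212,377),(246,537),(430,308),(466,484)],(0,280),4,(180,130))
print(onz(c,uv,32))
fit("plate front+",[pl(-174,70,5),pl(-174,-70,5),pl(10,-70,5)],uv[[0,1,3]],[550,0,-1.4])
uv=px([(22,450),(50,562),(211,407),(240,520)],(0,280),4,(180,130)); print("bed",onz(c,uv,4))
E
```

```text
level ends [[ 559.2 -379.3   36. ]
 [ 466.8 -404.9   36. ]] 95.88654144650035
big 129.16740398301002
wedge [496.8 369.1  -1.9] yaw -1.9035 res 0.6431307004172879
[[ 641.    69.6   32. ]
 [ 508.2   40.1   32. ]
 [ 700.7 -110.8   32. ]
 [ 553.3 -140.    32. ]]
plate front+ [ 617.1 -113.4   -1.3] yaw -1.3298 res 0.652607916288332
bed [[583.  229.7   4. ]
 [488.9 203.9   4. ]
 [620.8  71.4   4. ]
 [525.3  45.9   4. ]]
```

The top crop shows the mat level as 96 mm long by my fit (nominal 100), against 129 mm for the bench one, so the mat level is the right one. The wedge and bed sizes agree as well: the bed's front middle measures (536,217) and the plate fit predicts (536,217). I'm moving above the level.

```bash
python3 -m crank '[{"jaw":100,"offset":[0.774,-0.216,0],"dr":[0,0,0]},{"jaw":100,"offset":[0.774,-0.216,0],"dr":[0,0,0]},{"jaw":100,"offset":[0.774,-0.216,0],"dr":[0,0,0]},{"jaw":100,"offset":[0.774,-0.216,0],"dr":[0,0,0]},{"jaw":100,"offset":[0.774,-0.216,0],"dr":[0,0,0]}]' 40; python3 -c "
from h import *
s=robot.state();p=s['ee_pos'];print(p);d=np.array([513,-392,250])-p;print(s['ee_rot'].T@d/500)"
```

```text
t: 0.6
ee_pos: [384.9, -469.7, 253.0]
ee_rot: [[0.962, 0.272, -0.0], [0.272, -0.962, 0.0], [-0.0, -0.001, -1.0]]
contact_force: [0.6, 0.0, -1.2]
finger_gap: 85.2
grip_force: 0.0
[ 384.92494121 -469.68238927  252.97945055]
[ 0.2887663  -0.07978409  0.00592707]
```

```bash
python3 -m crank '[{"jaw":100,"offset":[0.289,-0.08,0],"dr":[0,0,0]},{"jaw":100,"offset":[0.289,-0.08,0],"dr":[0,0,0]},{"jaw":100,"offset":[0.289,-0.08,0],"dr":[0,0,0]},{"jaw":100,"offset":[0.289,-0.08,0.18],"dr":[0,0,0]},{"jaw":100,"offset":[0.289,-0.08,0.18],"dr":[0,0,0]}]'; python3 -c "
from h import *
s=robot.state();print(s['ee_pos'],s['ee_rot'])
c,i=shot('wrist','w1.png');np.save('w1.npy',i);import pickle;pickle.dump(c,open('w1.pkl','wb'))
print(proj(c,[[559,-379,36],[467,-405,36],[513,-392,36]]))"
```

```text
t: 1.1
ee_pos: [513.9, -390.9, 161.7]
ee_rot: [[0.961, 0.277, 0.001], [0.277, -0.961, 0.0], [0.001, -0.0, -1.0]]
contact_force: [-0.3, -0.8, -1.5]
finger_gap: 85.4
grip_force: 0.0
[ 513.93110346 -390.92461913  161.71351871] [[ 9.60944517e-01  2.76738523e-01  1.19413286e-03]
 [ 2.76738200e-01 -9.60945255e-01  4.30947338e-04]
 [ 1.26675603e-03 -8.36543039e-05 -9.99999194e-01]]
[[256.77355473 129.92922601]
 [256.13109389 231.22718767]
 [256.43442981 183.48298034]]
```

View pics/w1.png

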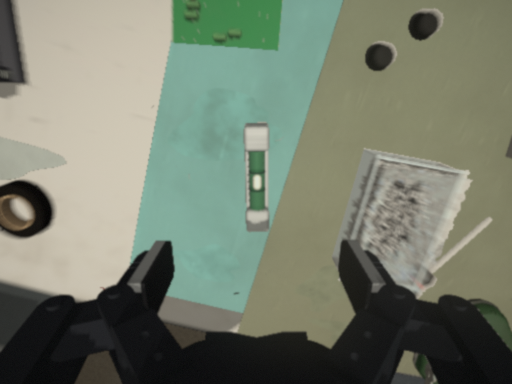

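The wrist picture shows the level upright at column 257. Its top face ends at about (257,124) and (257,224), with the bubble at (257,182). It lies almost along the tool x axis.

```bash
python3 - <<'E'
from h import *
import pickle; c=pickle.load(open('w1.pkl','rb')); i=np.load('w1.npy')
print(i[205:236:1,257].sum(1)); 
P=onz(c,[[257,123.5],[257.5,223],[246,124],[268.5,124],[257,182]],36);print(P,np.linalg.norm(P[0]-P[1]),np.linalg.norm(P[2]-P[3]))
m=(P[0]+P[1])/2; s=robot.state();print(m,s['ee_rot'].T@(m+[0,0,25-36]-s['ee_pos'])/500, np.arctan2(*(P[0]-P[1])[[1,0]]))
E
```

```text
[276 271 266 267 292 355 445 512 553 565 572 574 571 564 555 547 527 485
 413 359 349 344 343 340 338 347 386 427 438 440 438]
[[ 564.22780995 -377.68545865   36.        ]
 [ 475.65581061 -403.84378234   36.        ]
 [ 561.25672103 -368.88043627   36.        ]
 [ 566.5213912  -387.12715882   36.        ]
 [ 514.48594058 -392.0992474    36.        ]] 92.35397644557811 18.99104093676254
[ 519.94181028 -390.7646205    36.        ] [0.02166944 0.00970903 0.25613236] 0.2871705910110838
```

The dark strip at rows 223–231 belongs to the bottom block; counting it makes the length 100 mm. The centre is (514.5,−392), which also matches the bubble. I'm descending.

```bash
python3 -m crank '[{"jaw":100,"offset":[0.001,0.002,0.08],"dr":[0,0,0]},{"jaw":100,"offset":[0.001,0.002,0.16],"dr":[0,0,0]},{"jaw":100,"offset":[0.001,0.002,0.23],"dr":[0,0,0]},{"jaw":100,"offset":[0.001,0.002,0.26],"dr":[0,0,0]},{"jaw":100,"offset":[0.001,0.002,0.268],"dr":[0,0,0]}]'
```

```text
t: 1.65
ee_pos: [511.5, -393.7, 27.9]
ee_rot: [[0.962, 0.272, -0.003], [0.272, -0.962, 0.002], [-0.002, -0.003, -1.0]]
contact_force: [0.4, -0.3, 0.2]
finger_gap: 85.3
grip_force: 0.0
```

```bash
python3 -m crank '[{"jaw":100,"offset":[0.006,-0.002,0.005],"dr":[0,0,0]},{"jaw":15,"offset":[0.006,-0.002,0.005],"dr":[0,0,0]},{"jaw":15,"offset":[0.006,-0.002,0.005],"dr":[0,0,0]},{"jaw":15,"offset":[0.006,-0.002,0.005],"dr":[0,0,0]},{"jaw":15,"offset":[0.006,-0.002,0.005],"dr":[0,0,0]}]' 40
```

```text
t: 2.15
ee_pos: [515.5, -392.6, 27.7]
ee_rot: [[0.962, 0.272, 0.001], [0.272, -0.962, -0.001], [0.001, 0.001, -1.0]]
contact_force: [0.2, -0.4, 0.2]
finger_gap: 28.3
grip_force: 0.0
```

```bash
python3 -m crank '[{"jaw":5,"offset":[0,0,0],"dr":[0,0,0]},{"jaw":5,"offset":[0,0,0],"dr":[0,0,0]},{"jaw":5,"offset":[0,0,0],"dr":[0,0,0]},{"jaw":5,"offset":[0,0,0],"dr":[0,0,0]},{"jaw":5,"offset":[0,0,0],"dr":[0,0,0]}]' 40
```

```text
t: 2.65
ee_pos: [515.5, -392.6, 27.6]
ee_rot: [[0.962, 0.272, 0.001], [0.272, -0.962, -0.001], [0.001, 0.001, -1.0]]
contact_force: [-1.3, 0.9, 5.8]
finger_gap: 21.0
grip_force: 41.6
```

```bash
python3 -m crank '[{"jaw":36,"offset":[0,0,0],"dr":[0,0,0]},{"jaw":36,"offset":[0,0,0],"dr":[0,0,0]},{"jaw":36,"offset":[0,0,0.006],"dr":[0,0,0]},{"jaw":36,"offset":[0,0,0.006],"dr":[0,0,0]},{"jaw":36,"offset":[0,0,0.006],"dr":[0,0,0]}]'; python3 -m crank '[{"jaw":5,"offset":[0,0,0],"dr":[0,0,0]},{"jaw":5,"offset":[0,0,0],"dr":[0,0,0]},{"jaw":5,"offset":[0,0,0],"dr":[0,0,0]},{"jaw":5,"offset":[0,0,0],"dr":[0,0,0]},{"jaw":5,"offset":[0,0,0],"dr":[0,0,0]}]' 40
```

```text
t: 3.15
ee_pos: [515.2, -392.4, 24.1]
ee_rot: [[0.962, 0.272, 0.0], [0.272, -0.962, -0.0], [0.0, 0.0, -1.0]]
contact_force: [-1.5, 0.3, 5.8]
finger_gap: 30.8
grip_force: 2.5
t: 3.65
ee_pos: [515.8, -392.7, 24.8]
ee_rot: [[0.962, 0.272, 0.001], [0.272, -0.962, -0.001], [0.001, 0.001, -1.0]]
contact_force: [-0.5, 1.2, 8.3]
finger_gap: 21.5
grip_force: 43.3
```

```bash
python3 -m crank '[{"jaw":5,"offset":[0,0,-0.03],"dr":[0,0,0]},{"jaw":5,"offset":[0,0,-0.1],"dr":[0,0,0]},{"jaw":5,"offset":[0,0,-0.18],"dr":[0,0,0]},{"jaw":5,"offset":[0,0,-0.25],"dr":[0,0,0]},{"jaw":5,"offset":[0,0,-0.25],"dr":[0,0,0]}]'; python3 - <<'E'
from h import *
s=robot.state();p=s['ee_pos'];print(p,s['contact_force'],s['finger_gap'],s['qpos'])
print(s['ee_rot'].T@(np.array([597,-31,p[2]])-p)/500,(1.8118-np.arctan2(s['ee_rot'][1,0],s['ee_rot'][0,0]))/2/np.pi)
E
```

```text
t: 4.15
ee_pos: [517.6, -394.0, 155.6]
ee_rot: [[0.962, 0.272, 0.008], [0.272, -0.962, -0.006], [0.006, 0.008, -1.0]]
contact_force: [0.2, 0.7, -0.9]
finger_gap: 21.4
grip_force: 39.5
[ 517.61966999 -393.96818324  155.63669279] [ 0.17531012  0.65349025 -0.89236685] 21.40234724867161 [ 0.71096612  0.49573827 -0.15517217  1.43208524  0.07902742  1.2099337
 -0.7480848 ]
[ 0.35039451 -0.65528946 -0.0028221 ] 0.24447267957612537
```

```bash
python3 -m crank '[{"jaw":5,"offset":[0.35,-0.655,0],"dr":[0,0,-0.2445]},{"jaw":5,"offset":[0.35,-0.655,0],"dr":[0,0,-0.2445]},{"jaw":5,"offset":[0.35,-0.655,0],"dr":[0,0,-0.2445]},{"jaw":5,"offset":[0.35,-0.655,0],"dr":[0,0,-0.2445]},{"jaw":5,"offset":[0.35,-0.655,0],"dr":[0,0,-0.2445]}]'; cat > d.py <<'E'
import sys
from h import *
from scipy.spatial.transform import Rotation as Ro
# target x y z yaw tilt(about world horizontal axis: tilt along tool x dir)
def goal(x,y,z,yaw,pitch=0):
    s=robot.state();R=s['ee_rot'];p=s['ee_pos']
    C,S=np.cos(yaw),np.sin(yaw)
    T=np.array([[C,S,0],[S,-C,0],[0,0,-1.]])@Ro.from_euler('y',pitch).as_matrix()
    np.set_printoptions(precision=4,suppress=True)
    print("pos",p,"yaw",np.arctan2(R[1,0],R[0,0]),"xz",R[2,0],"F",s['contact_force'],"gap",s['finger_gap'],"grip",s['grip_force'])
    print("off",R.T@(np.array([x,y,z])-p)/500,"dr",Ro.from_matrix(R.T@T).as_rotvec()/2/np.pi)
    print("T x axis",T[:,0])
if __name__=="__main__": goal(*map(float,sys.argv[1:]))
E
python3 d.py 597 -31 155 1.8118
```

```text
t: 4.65
ee_pos: [567.9, -146.1, 148.3]
ee_rot: [[0.513, 0.858, -0.001], [0.858, -0.513, 0.0], [-0.0, -0.001, -1.0]]
contact_force: [0.8, -0.7, -2.5]
finger_gap: 21.0
grip_force: 39.6
pos [ 567.9395 -146.0618  148.3461] yaw 1.0319293327576708 xz -0.00046445915951738787 F [ 0.7604 -0.7402 -2.5016] gap 20.98741393588123 grip 39.56509351730347
off [ 0.2273 -0.0682 -0.0133] dr [-0.0002  0.     -0.1241]
T x axis [-0.2387  0.9711  0.    ]
```

```bash
python3 -m crank '[{"jaw":5,"offset":[0.227,-0.068,-0.01],"dr":[0,0,-0.124]},{"jaw":5,"offset":[0.227,-0.068,-0.01],"dr":[0,0,-0.124]},{"jaw":5,"offset":[0.227,-0.068,-0.01],"dr":[0,0,-0.124]},{"jaw":5,"offset":[0.227,-0.068,-0.01],"dr":[0,0,-0.124]},{"jaw":5,"offset":[0.227,-0.068,-0.01],"dr":[0,0,-0.124]}]'; 
python3 d.py 597 -31 90 1.8118 -0.041; python3 - <<'E'
from h import *
c,i=shot('wrist','w2.png',None,1.4)
E
```

```text
t: 5.15
ee_pos: [597.7, -31.9, 153.1]
ee_rot: [[-0.212, 0.977, -0.001], [0.977, 0.212, 0.0], [0.001, -0.001, -1.0]]
contact_force: [-0.1, 0.1, -2.0]
finger_gap: 20.9
grip_force: 39.6
pos [597.7191 -31.9046 153.1425] yaw 1.7845606897109225 xz 0.00063815161432388 F [-0.0777  0.1241 -1.9755] gap 20.936424865445968 grip 39.57537889480591
off [ 0.002  -0.0008  0.1263] dr [-0.0003 -0.0066 -0.0043]
T x axis [-0.2385  0.9703 -0.041 ]
```

View pics/w2.png

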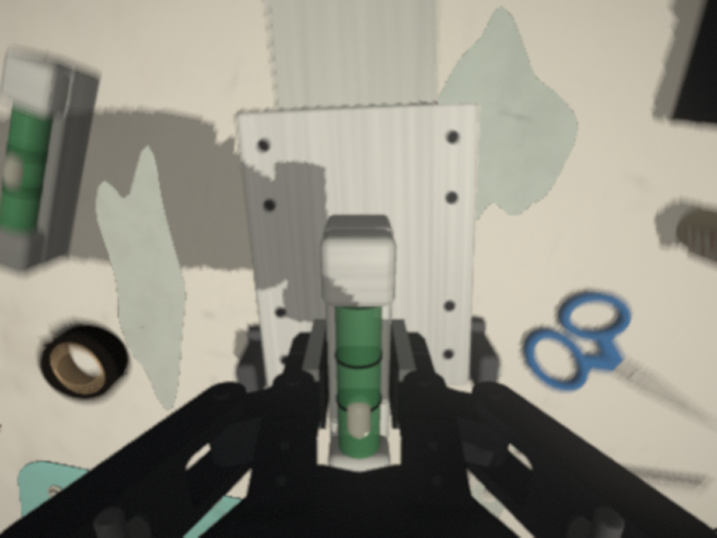

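The wrist picture shows the gripped level central over the plate. The plate's front corners are at (237,112) and (476,104), and the bed edges at (275,107) and (440,102). The bubble is off-centre only because the arm was moving.

```bash
python3 - <<'E'
from h import *
np.set_printoptions(precision=1,suppress=True)
c=cal('wrist')
P=onz(c,(np.array([[237,112],[476,104]])+.5)/1.4-.5,28.9)
B=onz(c,(np.array([[275,107],[440,102],[270,12],[438,12]])+.5)/1.4-.5,4)
m=(P[0]+P[1])/2; d=P[0]-P[1]; n=np.linalg.norm(d);print(P,n,B,np.linalg.norm(B[0]-B[1]))
u=np.array([d[1],-d[0],0])/n; u=u if u[1]<0 else -u
print("front mid",m,"dir x",u,"yaw",np.arctan2(u[1],u[0]),"middle",m+89*u)
th=-1.33;print("predicted front", np.array([617.1,-113.4])-174*np.array([np.cos(th),np.sin(th)]))
E
```

```text
[[508.1  37.4  28.9]
 [640.9  71.8  28.9]] 137.1626875726219 [[524.1  44.7   4. ]
 [624.7  70.5   4. ]
 [512.4  97.    4. ]
 [609.7 118.9   4. ]] 103.8559790377364
front mid [574.5  54.6  28.9] dir x [ 0.3 -1.  -0. ] yaw -1.3171324617148796 middle [596.9 -31.6  28.9]
predicted front [575.6  55.6]
```

```bash
python3 -m crank '[{"jaw":5,"offset":[0.003,0,0.06],"dr":[0,-0.0066,-0.005]},{"jaw":5,"offset":[0.003,0,0.13],"dr":[0,-0.0066,-0.005]},{"jaw":5,"offset":[0.003,0,0.17],"dr":[0,-0.0066,-0.005]},{"jaw":5,"offset":[0.003,0,0.176],"dr":[0,-0.0066,-0.005]},{"jaw":5,"offset":[0.003,0,0.176],"dr":[0,-0.0066,-0.005]}]'; 
python3 d.py 596.7 -30 56 1.816 -0.041
```

```text
t: 5.7
ee_pos: [597.4, -32.1, 65.4]
ee_rot: [[-0.232, 0.973, 0.007], [0.972, 0.232, -0.04], [-0.041, -0.002, -0.999]]
contact_force: [-0.2, -0.2, -1.7]
finger_gap: 21.1
grip_force: 39.5
pos [597.4372 -32.08    65.4121] yaw 1.8054470865813075 xz -0.04088950203732408 F [-0.1874 -0.1565 -1.6726] gap 21.130506082221657 grip 39.53980207443237
off [ 0.0052 -0.0004  0.0186] dr [-0.0004 -0.     -0.0017]
T x axis [-0.2425  0.9693 -0.041 ]
```

```bash
python3 -m crank '[{"jaw":5,"offset":[0.005,0,0.01],"dr":[0,0,-0.0017]},{"jaw":5,"offset":[0.005,0,0.015],"dr":[0,0,-0.0017]},{"jaw":5,"offset":[0.005,0,0.0185],"dr":[0,0,-0.0017]},{"jaw":5,"offset":[0.005,0,0.0185],"dr":[0,0,-0.0017]},{"jaw":5,"offset":[0.005,0,0.0185],"dr":[0,0,-0.0017]}]'; 
python3 d.py 596.7 -30 55 1.816 -0.041
```

```text
t: 6.2
ee_pos: [597.5, -30.0, 56.8]
ee_rot: [[-0.244, 0.97, 0.009], [0.969, 0.244, -0.04], [-0.042, -0.001, -0.999]]
contact_force: [-0.4, -0.1, -1.9]
finger_gap: 21.3
grip_force: 39.5
pos [597.5485 -29.9586  56.776 ] yaw 1.8176279013555 xz -0.04157924993933729 F [-0.3845 -0.0745 -1.882 ] gap 21.348059804233372 grip 39.5460319519043
off [ 0.0005 -0.0017  0.0035] dr [-0.0001  0.0001  0.0003]
T x axis [-0.2425  0.9693 -0.041 ]
```

Descending in sub-millimetre rows, reading the contact force.

```bash
python3 -m crank '[{"jaw":5,"offset":[0,-0.001,0.0015],"dr":[0,0,0]},{"jaw":5,"offset":[0,-0.001,0.0025],"dr":[0,0,0]},{"jaw":5,"offset":[0,-0.001,0.0035],"dr":[0,0,0]},{"jaw":5,"offset":[0,-0.001,0.0035],"dr":[0,0,0]},{"jaw":5,"offset":[0,-0.001,0.0035],"dr":[0,0,0]}]'
```

```text
t: 6.7
ee_pos: [597.0, -30.1, 54.9]
ee_rot: [[-0.244, 0.97, 0.009], [0.969, 0.245, -0.041], [-0.042, -0.001, -0.999]]
contact_force: [-1.3, -0.7, 1.8]
finger_gap: 21.4
grip_force: 41.4
```

```bash
python3 -m crank '[{"jaw":45,"offset":[0,0,0],"dr":[0,0,0]},{"jaw":45,"offset":[0,0,0],"dr":[0,0,0]},{"jaw":45,"offset":[0,0,0],"dr":[0,0,0]},{"jaw":45,"offset":[0,0,-0.01],"dr":[0,0,0]},{"jaw":45,"offset":[0,0,-0.05],"dr":[0,0,0]}]'; python3 -m crank '[{"jaw":45,"offset":[0,0,-0.05],"dr":[0,0,0]},{"jaw":45,"offset":[0,0,-0.12],"dr":[0,0,0]},{"jaw":70,"offset":[0,0,-0.2],"dr":[0,0,0]},{"jaw":80,"offset":[0,0,-0.2],"dr":[0,0,0]},{"jaw":80,"offset":[0,0,-0.2],"dr":[0,0,0]}]';python3 - <<'E'
from h import *
c,i=shot('wrist','w3.png',None,1.4)
E
python3 d.py 502 383 180 1.238
```

```text
t: 7.2
ee_pos: [595.3, -29.2, 78.2]
ee_rot: [[-0.245, 0.97, 0.005], [0.969, 0.245, -0.04], [-0.04, -0.005, -0.999]]
contact_force: [0.5, -0.3, -0.5]
finger_gap: 38.4
grip_force: 0.0
t: 7.7
ee_pos: [596.5, -24.8, 181.2]
ee_rot: [[-0.244, 0.97, 0.012], [0.969, 0.245, -0.041], [-0.042, 0.002, -0.999]]
contact_force: [-0.9, -0.8, -1.8]
finger_gap: 68.3
grip_force: 0.0
pos [595.7211 -25.0676 179.7158] yaw 1.81796071002442 xz -0.04176291264120403 F [-0.1189  0.4503 -1.4979] gap 67.92757593327401 grip 0.0
off [ 0.8364  0.0179 -0.0355] dr [0.0018 0.0065 0.0923]
T x axis [0.3267 0.9451 0.    ]
```

View pics/w3.png

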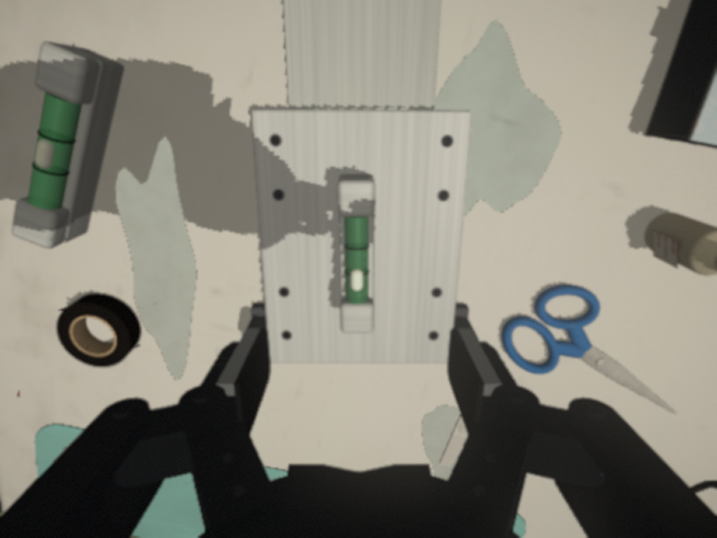

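The level stands square on the plate's middle: level at (357,255), plate from (252,108) to (465,362), bubble at (357,280) towards the hinge. Next, the wedge.

```bash
python3 -m crank '[{"jaw":80,"offset":[0.836,0.018,-0.036],"dr":[0,0.0065,0.0923]},{"jaw":80,"offset":[0.836,0.018,-0.036],"dr":[0,0.0065,0.0923]},{"jaw":80,"offset":[0.836,0.018,-0.036],"dr":[0,0.0065,0.0923]},{"jaw":80,"offset":[0.836,0.018,-0.036],"dr":[0,0.0065,0.0923]},{"jaw":80,"offset":[0.836,0.018,-0.036],"dr":[0,0.0065,0.0923]}]'; python3 d.py 502 383 180 1.238
```

```text
t: 8.25
ee_pos: [539.0, 218.2, 178.6]
ee_rot: [[0.332, 0.943, 0.009], [0.943, -0.332, -0.001], [0.002, 0.009, -1.0]]
contact_force: [0.2, 0.5, 0.5]
finger_gap: 68.4
grip_force: 0.0
pos [538.9743 218.177  178.5821] yaw 1.2321862146497158 xz 0.0018600473537545314 F [0.2324 0.4597 0.4687] gap 68.35686311618144 grip 0.0
off [ 0.2864 -0.1792 -0.0038] dr [ 0.0014 -0.0003 -0.0009]
T x axis [0.3267 0.9451 0.    ]
```

```bash
python3 -m crank '[{"jaw":80,"offset":[0.286,-0.179,0],"dr":[0.0014,0,-0.001]},{"jaw":80,"offset":[0.286,-0.179,0],"dr":[0.0014,0,-0.001]},{"jaw":80,"offset":[0.286,-0.179,0],"dr":[0.0014,0,-0.001]},{"jaw":80,"offset":[0.286,-0.179,0],"dr":[0.0014,0,-0.001]},{"jaw":80,"offset":[0.286,-0.179,0],"dr":[0.0014,0,-0.001]}]'; python3 d.py 502 383 34 1.238;python3 - <<'E'
from h import *
import pickle
c,i=shot('wrist','w4.png',None,1.4);pickle.dump(c,open('w4.pkl','wb'))
E
```

```text
t: 8.75
ee_pos: [498.9, 385.7, 177.8]
ee_rot: [[0.314, 0.949, -0.001], [0.949, -0.314, 0.003], [0.003, -0.002, -1.0]]
contact_force: [1.2, 0.2, 0.2]
finger_gap: 68.8
grip_force: 0.0
pos [498.8538 385.6973 177.8006] yaw 1.2514175827043768 xz 0.0027212386283108183 F [1.2412 0.2387 0.2376] gap 68.7836879281678 grip 0.0
off [-0.0039  0.0083  0.2876] dr [-0.0004 -0.0004  0.0021]
T x axis [0.3267 0.9451 0.    ]
```

View pics/w4.png

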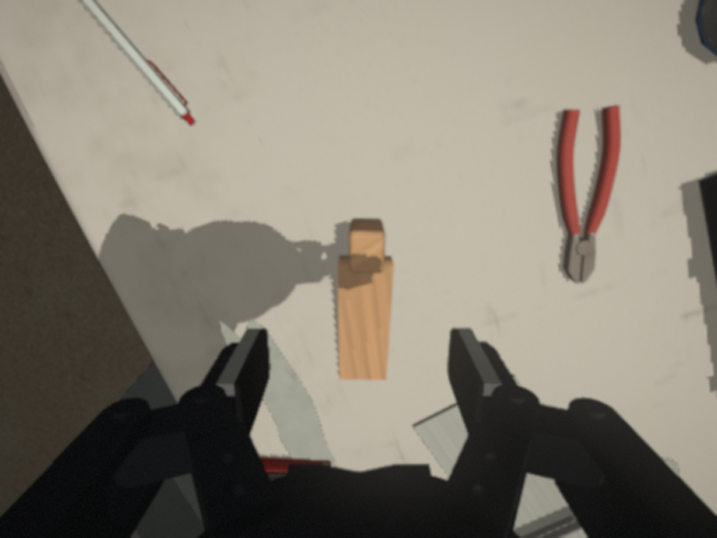

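The wrist picture shows the wedge: taper corners (338,257), (393,257), (340,379), (387,378), and the block's far top edge (350,231)–(384,231). The cutters are clear of it at (583,195).

```bash
python3 - <<'E'
from h import *
import pickle
from scipy.optimize import least_squares
np.set_printoptions(precision=4,suppress=True)
c=pickle.load(open('w4.pkl','rb'))
uv=(np.array([(338,257),(393,257),(340,379),(387,378),(350,231),(384,231)],float)+.5)/1.4-.5
pts=np.array([(0,-20,25),(0,20,25),(110,-20,3),(110,20,3),(-30,-12,42),(-30,12,42)],float)
def w(v):
    C,S=np.cos(v[2]),np.sin(v[2]); return np.c_[v[0]+C*pts[:,0]-S*pts[:,1],v[1]+S*pts[:,0]+C*pts[:,1],pts[:,2]]
for sg in(1,-1):
    q=pts*[1,sg,1]; pts0=pts; pts=q
    r=least_squares(lambda v:(proj(c,w(v))-uv).ravel(),[497,369,-1.9],x_scale=[10,10,.1]);pts=pts0
    print(r.x,r.cost,r.fun.reshape(-1,2).round(1).tolist(), r.x[:2]-15*np.array([np.cos(r.x[2]),np.sin(r.x[2])]))
E
```

```text
[498.0456 371.785   -1.8978] 26.585730120467748 [[-0.1, 3.9], [0.5, 4.2], [0.1, -2.1], [-0.0, -1.1], [-1.2, -2.6], [0.8, -2.4]] [502.863  385.9904]
[497.8901 371.1081  -1.9018] 3350.3186868390035 [[39.8, 4.9], [-39.3, 4.5], [33.2, -1.3], [-33.7, -0.9], [25.2, -1.6], [-25.2, -1.9]] [502.7643 385.2941]
```

```bash
python3 d.py 503 386.4 36 1.2438
```

```text
pos [500.6145 382.9396 177.8135] yaw 1.2480475515753668 xz 0.0014632957910565099 F [ 0.4267 -1.0094  0.2856] gap 68.37149416432398 grip 0.0
off [0.0077 0.0026 0.2836] dr [-0.0001 -0.0002  0.0007]
T x axis [0.3212 0.947  0.    ]
```

```bash
python3 -m crank '[{"jaw":80,"offset":[0.0077,0.0026,0.09],"dr":[0,0,0.0007]},{"jaw":80,"offset":[0.0077,0.0026,0.17],"dr":[0,0,0.0007]},{"jaw":80,"offset":[0.0077,0.0026,0.2],"dr":[0,0,0.0007]},{"jaw":80,"offset":[0.0077,0.0026,0.2],"dr":[0,0,0.0007]},{"jaw":80,"offset":[0.0077,0.0026,0.2],"dr":[0,0,0.0007]}]';python3 d.py 503 386.4 34 1.2438
```

```text
t: 9.3
ee_pos: [506.0, 384.9, 80.9]
ee_rot: [[0.326, 0.945, 0.004], [0.945, -0.326, 0.003], [0.004, 0.002, -1.0]]
contact_force: [0.5, -0.6, 0.4]
finger_gap: 68.4
grip_force: 0.0
pos [506.038  384.8943  80.9202] yaw 1.2388234443036883 xz 0.004257282642064893 F [ 0.4621 -0.6059  0.3995] gap 68.35058514098893 grip 0.0
off [ 0.0005 -0.0069  0.0938] dr [ 0.0004 -0.0007 -0.0008]
T x axis [0.3212 0.947  0.    ]
```

```bash
python3 -m crank '[{"jaw":80,"offset":[0.001,-0.005,0.04],"dr":[0,0,-0.0008]},{"jaw":80,"offset":[0.001,-0.005,0.08],"dr":[0,0,-0.0008]},{"jaw":80,"offset":[0.001,-0.005,0.094],"dr":[0,0,-0.0008]},{"jaw":80,"offset":[0.001,-0.005,0.094],"dr":[0,0,-0.0008]},{"jaw":80,"offset":[0.001,-0.005,0.094],"dr":[0,0,-0.0008]}]';python3 d.py 503 386.4 34 1.2438
```

```text
t: 9.8
ee_pos: [503.8, 387.3, 34.4]
ee_rot: [[0.32, 0.947, 0.004], [0.947, -0.32, 0.004], [0.005, 0.003, -1.0]]
contact_force: [-0.4, -0.5, -1.0]
finger_gap: 68.4
grip_force: 0.0
pos [503.823  387.2799  34.4118] yaw 1.2447870254791489 xz 0.005324439497691971 F [-0.4257 -0.5467 -0.961 ] gap 68.35035447851703 grip 0.0
off [-0.0022 -0.001   0.0008] dr [ 0.0004 -0.0008  0.0002]
T x axis [0.3212 0.947  0.    ]
```

```bash
python3 -m crank '[{"jaw":10,"offset":[-0.002,0,0],"dr":[0.0004,-0.0008,0]},{"jaw":10,"offset":[-0.002,0,0],"dr":[0.0004,-0.0008,0]},{"jaw":10,"offset":[-0.002,0,0],"dr":[0.0004,-0.0008,0]},{"jaw":10,"offset":[-0.002,0,0],"dr":[0.0004,-0.0008,0]},{"jaw":10,"offset":[-0.002,0,0],"dr":[0.0004,-0.0008,0]}]' 50; python3 -m crank '[{"jaw":10,"offset":[0,0,0],"dr":[0,0,0]},{"jaw":10,"offset":[0,0,0],"dr":[0,0,0]},{"jaw":10,"offset":[0,0,0],"dr":[0,0,0]},{"jaw":10,"offset":[0,0,0],"dr":[0,0,0]},{"jaw":10,"offset":[0,0,0],"dr":[0,0,0]}]'; python3 d.py 503 386.4 34 1.2438
```

```text
t: 10.3
ee_pos: [503.0, 386.0, 33.4]
ee_rot: [[0.32, 0.947, -0.0], [0.947, -0.32, -0.001], [-0.001, -0.0, -1.0]]
contact_force: [-1.1, -0.4, 5.6]
finger_gap: 23.3
grip_force: 50.0
t: 10.8
ee_pos: [503.0, 386.1, 33.4]
ee_rot: [[0.32, 0.947, -0.0], [0.947, -0.32, -0.001], [-0.001, -0.0, -1.0]]
contact_force: [-1.0, -0.6, 6.3]
finger_gap: 23.4
grip_force: 50.0
pos [503.0095 386.0545  33.3514] yaw 1.245068388444567 xz -0.0006701872537463083 F [-1.0116 -0.6074  6.2693] gap 23.428163865462636 grip 50.00715136528015
off [ 0.0006 -0.0002 -0.0013] dr [-0.      0.0001  0.0002]
T x axis [0.3212 0.947  0.    ]
```

```bash
python3 -m crank '[{"jaw":10,"offset":[0,0,-0.02],"dr":[0,0,0]},{"jaw":10,"offset":[0,0,-0.06],"dr":[0,0,0]},{"jaw":10,"offset":[0,0,-0.12],"dr":[0,0,0]},{"jaw":10,"offset":[0,0,-0.12],"dr":[0,0,0]},{"jaw":10,"offset":[0,0,-0.12],"dr":[0,0,0]}]'; python3 d.py 539.5 198.6 90 1.8136
```

```text
t: 11.3
ee_pos: [502.9, 385.9, 93.3]
ee_rot: [[0.32, 0.947, -0.001], [0.947, -0.32, -0.001], [-0.001, -0.0, -1.0]]
contact_force: [1.1, 0.9, -1.8]
finger_gap: 23.6
grip_force: 49.2
pos [502.8911 385.9118  93.2828] yaw 1.2450887252600895 xz -0.0008638018723477212 F [ 1.1339  0.8693 -1.7518] gap 23.56931135951936 grip 49.229310750961304
off [-0.3315  0.1892  0.0068] dr [-0.0001  0.0001 -0.0905]
T x axis [-0.2404  0.9707  0.    ]
```

```bash
python3 -m crank '[{"jaw":10,"offset":[-0.08,0.045,0],"dr":[0,0,-0.0226]},{"jaw":10,"offset":[-0.16,0.09,0],"dr":[0,0,-0.045]},{"jaw":10,"offset":[-0.24,0.137,0],"dr":[0,0,-0.068]},{"jaw":10,"offset":[-0.3315,0.189,0.005],"dr":[0,0,-0.0905]},{"jaw":10,"offset":[-0.3315,0.189,0.007],"dr":[0,0,-0.0905]}]'; python3 -m crank '[{"jaw":10,"offset":[0,0,0],"dr":[0,0,0]},{"jaw":10,"offset":[0,0,0],"dr":[0,0,0]},{"jaw":10,"offset":[0,0,0],"dr":[0,0,0]},{"jaw":10,"offset":[0,0,0],"dr":[0,0,0]},{"jaw":10,"offset":[0,0,0],"dr":[0,0,0]}]'; python3 d.py 539.5 198.6 45 1.8136;python3 - <<'E'
from h import *
import pickle
c,i=shot('top','t5.png',(165,120,315,220),5);np.save('t5.npy',i)
E
```

```text
t: 11.8
ee_pos: [541.2, 187.6, 86.8]
ee_rot: [[-0.235, 0.972, -0.004], [0.972, 0.235, -0.008], [-0.007, -0.006, -1.0]]
contact_force: [-0.1, -2.2, -1.8]
finger_gap: 23.4
grip_force: 49.4
t: 12.3
ee_pos: [538.8, 199.7, 89.3]
ee_rot: [[-0.242, 0.97, -0.002], [0.97, 0.242, -0.001], [-0.001, -0.002, -1.0]]
contact_force: [-0.4, 0.8, -1.5]
finger_gap: 23.4
grip_force: 49.4
pos [538.7998 199.7349  89.301 ] yaw 1.8155189601998136 xz -0.000599330994544549 F [-0.3626  0.7707 -1.51  ] gap 23.43544225562737 grip 49.35578763484955
off [-0.0025  0.001   0.0886] dr [-0.0003  0.0001  0.0003]
T x axis [-0.2404  0.9707  0.    ]
```

View pics/t5.png

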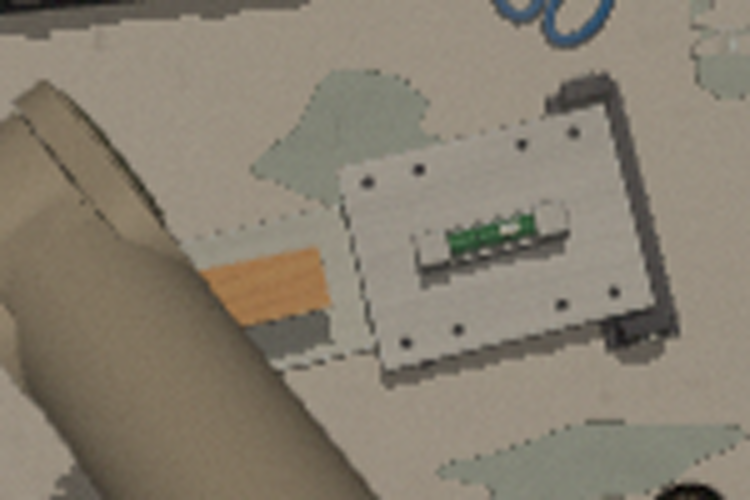

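The top view shows the level square on the plate, with its bubble towards the hinge at (512,229). The wedge is over the bed, with toe corners at (318,247) and (331,306).

```bash
python3 - <<'E'
from h import *
np.set_printoptions(precision=1,suppress=True)
c=cal('top'); f=lambda p:(np.array(p,float)+.5)/5-.5+[165,120]
T=onz(c,f([(318,247),(331,306)]),59); print(T,np.linalg.norm(T[0]-T[1]),T.mean(0))
d=T[0]-T[1];print("yaw from toe",np.arctan2(d[1],d[0])-np.pi/2)
s=robot.state();u=-s['ee_rot'][:,0];print("toe expected",s['ee_pos']+126*u)
L=onz(c,f([(414,238),(420,265),(566,204),(569,232)]),69);print(L)
F=onz(c,f([(340,172),(384,370)]),28.9);print(F,F.mean(0))
B=onz(c,f([(200,238),(338,207)]),4);b=B[1]-B[0];print("bed yaw",np.arctan2(b[1],b[0]))
l=L[2]+L[3]-L[0]-L[1];print("level yaw",np.arctan2(l[1],l[0]),L.mean(0))
E
```

```text
[[585.9  82.1  59. ]
 [547.5  73.2  59. ]] 39.420883385845855 [566.7  77.6  59. ]
yaw from toe -1.3426632064672486
toe expected [569.4  77.2  89.4]
[[590.6  20.   69. ]
 [573.1  16.   69. ]
 [613.5 -77.5  69. ]
 [595.2 -79.5  69. ]]
[[641.2  69.8  28.9]
 [509.4  39.3  28.9]] [575.3  54.6  28.9]
bed yaw -1.3393048899359603
level yaw -1.341470555838954 [593.1 -30.3  69. ]
```

```bash
python3 -m crank '[{"jaw":10,"offset":[-0.002,0.001,0.04],"dr":[0,0,0]},{"jaw":10,"offset":[-0.002,0.001,0.075],"dr":[0,0,0]},{"jaw":10,"offset":[-0.002,0.001,0.088],"dr":[0,0,0]},{"jaw":10,"offset":[-0.002,0.001,0.088],"dr":[0,0,0]},{"jaw":10,"offset":[-0.002,0.001,0.088],"dr":[0,0,0]}]'; python3 -m crank '[{"jaw":10,"offset":[0,0,0.003],"dr":[0,0,0]},{"jaw":10,"offset":[0,0,0.005],"dr":[0,0,0]},{"jaw":10,"offset":[0,0,0.007],"dr":[0,0,0]},{"jaw":10,"offset":[0,0,0.007],"dr":[0,0,0]},{"jaw":10,"offset":[0,0,0.007],"dr":[0,0,0]}]'
```

```text
t: 12.85
ee_pos: [540.1, 198.0, 45.9]
ee_rot: [[-0.241, 0.971, -0.001], [0.971, 0.241, -0.001], [-0.001, -0.001, -1.0]]
contact_force: [0.1, 0.4, -1.0]
finger_gap: 23.6
grip_force: 49.4
t: 13.35
ee_pos: [539.9, 197.6, 41.9]
ee_rot: [[-0.24, 0.971, -0.001], [0.971, 0.24, -0.001], [-0.001, -0.002, -1.0]]
contact_force: [-0.9, -0.3, -1.4]
finger_gap: 23.0
grip_force: 49.4
```

```bash
python3 -m crank '[{"jaw":10,"offset":[0,0,0.0015],"dr":[0,0,0]},{"jaw":10,"offset":[0,0,0.003],"dr":[0,0,0]},{"jaw":10,"offset":[0,0,0.0045],"dr":[0,0,0]},{"jaw":10,"offset":[0,0,0.0045],"dr":[0,0,0]},{"jaw":10,"offset":[0,0,0.0045],"dr":[0,0,0]}]'
```

```text
t: 13.85
ee_pos: [539.8, 197.6, 39.5]
ee_rot: [[-0.241, 0.971, -0.002], [0.971, 0.241, -0.001], [-0.001, -0.002, -1.0]]
contact_force: [-0.4, 0.5, -2.3]
finger_gap: 23.1
grip_force: 49.4
```

```bash
python3 -m crank '[{"jaw":10,"offset":[0,0,0.001],"dr":[0,0,0]},{"jaw":10,"offset":[0,0,0.0015],"dr":[0,0,0]},{"jaw":10,"offset":[0,0,0.002],"dr":[0,0,0]},{"jaw":10,"offset":[0,0,0.002],"dr":[0,0,0]},{"jaw":10,"offset":[0,0,0.002],"dr":[0,0,0]}]'
```

```text
t: 14.35
ee_pos: [539.9, 197.6, 38.5]
ee_rot: [[-0.241, 0.971, -0.001], [0.971, 0.241, -0.001], [-0.001, -0.002, -1.0]]
contact_force: [0.9, -0.5, -1.1]
finger_gap: 23.6
grip_force: 49.4
```

```bash
python3 -m crank '[{"jaw":10,"offset":[0,0,0.001],"dr":[0,0,0]},{"jaw":10,"offset":[0,0,0.002],"dr":[0,0,0]},{"jaw":10,"offset":[0,0,0.003],"dr":[0,0,0]},{"jaw":10,"offset":[0,0,0.003],"dr":[0,0,0]},{"jaw":10,"offset":[0,0,0.003],"dr":[0,0,0]}]'
```

```text
t: 14.85
ee_pos: [539.9, 197.6, 37.7]
ee_rot: [[-0.241, 0.971, -0.001], [0.971, 0.241, -0.002], [-0.001, -0.002, -1.0]]
contact_force: [-2.3, -1.0, 5.3]
finger_gap: 23.3
grip_force: 50.5
```

The wedge touches the bed at TCP z≈37.9, so the bed top is at about 4 mm and I expect the toe to need about 53 mm past the foot bar. The toe is now about 24 mm short of the foot and on its centre line. I'm adding a bubble detector and starting the push.

```bash
cat > b.py <<'E'
from h import *
def bub(n=4):
    i=np.mean([vision.read_camera("top").astype(float) for _ in range(n)],0)
    c=cal("top"); u=np.array([.2405,-.9706,0]);v=np.array([.9706,.2405,0])
    m=np.array([595.,-31,68.])
    s=np.arange(-60,60.5,.5)
    P=np.array([m+a*u for a in s]); pr=[]
    for l in np.arange(-7,5,1.):
        q=proj(c,P+l*v).astype(np.float32)
        pr.append(cv2.remap(i.astype(np.float32),q[:,:1].copy(),q[:,1:].copy(),cv2.INTER_LINEAR)[:,0])
    pr=np.array(pr); g=pr[:,:,1]-pr[:,:,0]          # greenness, rows lateral
    row=g.mean(1); k=np.argsort(row)[-4:]; G=g[k].mean(0)
    hi=np.percentile(G,95); on=np.where(G>hi/2)[0]; a,e=s[on[0]],s[on[-1]]
    w=np.clip(hi*.8-G,0,None)*(s>a+3)*(s<e-3)
    return (w@s)/w.sum()-(a+e)/2, a,e,k,G
if __name__=="__main__":
    b,a,e,k,G=bub(); print("bubble to hinge %.2f"%b,a,e,k); print(G[::6].round(0))
E
python3 b.py; python3 -m crank '[{"jaw":10,"offset":[-0.012,0,0],"dr":[0,0,0]},{"jaw":10,"offset":[-0.028,0,0],"dr":[0,0,0]},{"jaw":10,"offset":[-0.044,0,0],"dr":[0,0,0]},{"jaw":10,"offset":[-0.06,0,0],"dr":[0,0,0]},{"jaw":10,"offset":[-0.072,0,0],"dr":[0,0,0]}]'; python3 b.py; python3 d.py 539.9 197.6 37.7 1.8136
```

```text
bubble to hinge 11.12 -28.5 26.5 [ 7  8 10  9]
[-6. -6. -6. -5. -6. -6. -6. -6. -5. -4.  8. 33. 34. 33. 33. 34. 30. 30.
 33. 35. 33. 23.  4.  3.  5.  9. 26. 35. 32. 14. -5. -6. -5. -7. -6. -6.
 -6. -7. -7. -7. -6.]
t: 15.55
ee_pos: [549.4, 162.4, 37.7]
ee_rot: [[-0.24, 0.971, -0.0], [0.971, 0.24, -0.0], [-0.0, -0.0, -1.0]]
contact_force: [-0.5, 4.1, 5.8]
finger_gap: 23.3
grip_force: 50.4
bubble to hinge 11.16 -28.5 26.5 [ 7  8 10  9]
[-6. -7. -6. -5. -6. -6. -6. -6. -6. -4.  8. 33. 34. 33. 34. 35. 30. 31.
 33. 35. 34. 24.  3.  3.  4.  9. 25. 34. 31. 14. -5. -6. -6. -7. -7. -7.
 -6. -7. -7. -7. -7.]
pos [549.6975 161.3757  37.7152] yaw 1.81215109388662 xz -0.0015575580019637212 F [-0.6286  0.2109  6.4353] gap 23.36465687339268 grip 50.43207228183746
off [ 0.075  -0.0017 -0.0001] dr [-0.      0.0002 -0.0002]
T x axis [-0.2404  0.9707  0.    ]
```

```bash
python3 -m crank '[{"jaw":10,"offset":[-0.005,0,0],"dr":[0,0,0]},{"jaw":10,"offset":[-0.01,0,0],"dr":[0,0,0]},{"jaw":10,"offset":[-0.015,0,0],"dr":[0,0,0]},{"jaw":10,"offset":[-0.02,0,0],"dr":[0,0,0]},{"jaw":10,"offset":[-0.025,0,0],"dr":[0,0,0]}]'; python3 b.py|head -1; python3 d.py 539.9 197.6 37.7 1.8136
```

```text
t: 16.25
ee_pos: [551.0, 154.5, 37.8]
ee_rot: [[-0.244, 0.97, -0.001], [0.97, 0.244, 0.004], [0.004, 0.0, -1.0]]
contact_force: [-3.4, 14.7, 4.3]
finger_gap: 23.3
grip_force: 50.1
bubble to hinge 10.48 -28.5 26.5 [ 7  8 10  9]
pos [551.111  154.0971  37.7802] yaw 1.8168592960208656 xz 0.00367452494236617 F [-2.4527 12.0672  5.0643] gap 23.611385887678694 grip 50.12291729450226
off [ 0.0898 -0.0006  0.0005] dr [ 0.     -0.0006  0.0005]
T x axis [-0.2404  0.9707  0.    ]
```

```bash
python3 -m crank '[{"jaw":10,"offset":[-0.004,0,0],"dr":[0,0,0]},{"jaw":10,"offset":[-0.008,0,0],"dr":[0,0,0]},{"jaw":10,"offset":[-0.012,0,0],"dr":[0,0,0]},{"jaw":10,"offset":[-0.016,0,0],"dr":[0,0,0]},{"jaw":10,"offset":[-0.02,0,0],"dr":[0,0,0]}]'; python3 b.py|head -1; python3 d.py 539.9 197.6 37.7 1.8136
```

```text
t: 16.95
ee_pos: [553.3, 145.0, 37.8]
ee_rot: [[-0.244, 0.97, -0.001], [0.97, 0.244, 0.004], [0.004, -0.0, -1.0]]
contact_force: [-3.4, 14.6, 3.1]
finger_gap: 23.1
grip_force: 50.1
bubble to hinge 9.38 -28.0 27.0 [ 7  8 10  9]
pos [553.4702 144.472   37.7384] yaw 1.8169734570973828 xz 0.003710139218389061 F [-3.4889 13.5126  3.3334] gap 23.202013166368715 grip 50.121484994888306
off [ 0.1097 -0.0004  0.0005] dr [-0.     -0.0006  0.0005]
T x axis [-0.2404  0.9707  0.    ]
```

```bash
python3 -m crank '[{"jaw":10,"offset":[-0.004,0,0],"dr":[0,0,0]},{"jaw":10,"offset":[-0.008,0,0],"dr":[0,0,0]},{"jaw":10,"offset":[-0.012,0,0],"dr":[0,0,0]},{"jaw":10,"offset":[-0.016,0,0],"dr":[0,0,0]},{"jaw":10,"offset":[-0.02,0,0],"dr":[0,0,0]}]'; python3 -m crank '[{"jaw":10,"offset":[0,0,0],"dr":[0,0,0]},{"jaw":10,"offset":[0,0,0],"dr":[0,0,0]},{"jaw":10,"offset":[0,0,0],"dr":[0,0,0]},{"jaw":10,"offset":[0,0,0],"dr":[0,0,0]},{"jaw":10,"offset":[0,0,0],"dr":[0,0,0]}]';  python3 b.py|head -1; python3 d.py 539.9 197.6 37.7 1.8136;python3 b.py|head -1;
```

```text
t: 17.65
ee_pos: [555.7, 135.1, 37.7]
ee_rot: [[-0.244, 0.97, -0.001], [0.97, 0.244, 0.004], [0.004, -0.0, -1.0]]
contact_force: [-4.0, 13.2, 4.2]
finger_gap: 23.3
grip_force: 50.1
t: 18.15
ee_pos: [555.9, 134.7, 37.7]
ee_rot: [[-0.244, 0.97, -0.001], [0.97, 0.244, 0.003], [0.004, -0.0, -1.0]]
contact_force: [-3.6, 12.7, 3.8]
finger_gap: 23.2
grip_force: 50.2
bubble to hinge 4.88 -27.5 27.0 [ 7  8 10  9]
pos [555.9055 134.6876  37.7695] yaw 1.8169763829442442 xz 0.0034948571689676646 F [-2.4171 11.328   4.2185] gap 23.00269410187627 grip 50.158045291900635
off [ 0.1298 -0.0004  0.0006] dr [-0.     -0.0006  0.0005]
T x axis [-0.2404  0.9707  0.    ]
bubble to hinge 4.64 -27.5 27.0 [ 7  8 10  9]
```

```bash
python3 -m crank '[{"jaw":10,"offset":[-0.004,0,0],"dr":[0,0,0]},{"jaw":10,"offset":[-0.008,0,0],"dr":[0,0,0]},{"jaw":10,"offset":[-0.012,0,0],"dr":[0,0,0]},{"jaw":10,"offset":[-0.016,0,0],"dr":[0,0,0]},{"jaw":10,"offset":[-0.018,0,0],"dr":[0,0,0]}]'; for k in 1 2; do :; done; python3 -m crank '[{"jaw":10,"offset":[0,0,0],"dr":[0,0,0]},{"jaw":10,"offset":[0,0,0],"dr":[0,0,0]},{"jaw":10,"offset":[0,0,0],"dr":[0,0,0]},{"jaw":10,"offset":[0,0,0],"dr":[0,0,0]},{"jaw":10,"offset":[0,0,0],"dr":[0,0,0]}]'; python3 -m crank '[{"jaw":10,"offset":[0,0,0],"dr":[0,0,0]},{"jaw":10,"offset":[0,0,0],"dr":[0,0,0]},{"jaw":10,"offset":[0,0,0],"dr":[0,0,0]},{"jaw":10,"offset":[0,0,0],"dr":[0,0,0]},{"jaw":10,"offset":[0,0,0],"dr":[0,0,0]}]';  python3 b.py|head -1; python3 d.py 539.9 197.6 37.7 1.8136;python3 b.py|head -1;
```

```text
t: 19.05
ee_pos: [558.0, 126.2, 37.7]
ee_rot: [[-0.244, 0.97, -0.001], [0.97, 0.244, 0.004], [0.004, -0.0, -1.0]]
contact_force: [-3.5, 14.2, 4.0]
finger_gap: 23.3
grip_force: 50.2
t: 19.55
ee_pos: [558.0, 126.1, 37.7]
ee_rot: [[-0.244, 0.97, -0.001], [0.97, 0.244, 0.003], [0.004, -0.0, -1.0]]
contact_force: [-3.0, 12.8, 4.7]
finger_gap: 23.0
grip_force: 50.2
t: 20.05
ee_pos: [558.0, 126.1, 37.7]
ee_rot: [[-0.244, 0.97, -0.001], [0.97, 0.244, 0.003], [0.004, -0.0, -1.0]]
contact_force: [-3.6, 13.3, 4.1]
finger_gap: 23.5
grip_force: 50.2
bubble to hinge 1.87 -27.5 27.5 [ 8 11  9 10]
pos [558.0234 126.0809  37.7345] yaw 1.81703030688087 xz 0.003634049538961881 F [-3.4183 12.5793  4.6955] gap 23.616122902432338 grip 50.18661081790924
off [ 0.1476 -0.0003  0.0006] dr [-0.     -0.0006  0.0005]
T x axis [-0.2404  0.9707  0.    ]
bubble to hinge 1.67 -27.0 27.5 [ 8 11  9 10]
```

```bash
python3 -m crank '[{"jaw":10,"offset":[-0.002,0,0],"dr":[0,0,0]},{"jaw":10,"offset":[-0.004,0,0],"dr":[0,0,0]},{"jaw":10,"offset":[-0.006,0,0],"dr":[0,0,0]},{"jaw":10,"offset":[-0.007,0,0],"dr":[0,0,0]},{"jaw":10,"offset":[-0.007,0,0],"dr":[0,0,0]}]';  python3 -m crank '[{"jaw":10,"offset":[0,0,0],"dr":[0,0,0]},{"jaw":10,"offset":[0,0,0],"dr":[0,0,0]},{"jaw":10,"offset":[0,0,0],"dr":[0,0,0]},{"jaw":10,"offset":[0,0,0],"dr":[0,0,0]},{"jaw":10,"offset":[0,0,0],"dr":[0,0,0]}]'; python3 -m crank '[{"jaw":10,"offset":[0,0,0],"dr":[0,0,0]},{"jaw":10,"offset":[0,0,0],"dr":[0,0,0]},{"jaw":10,"offset":[0,0,0],"dr":[0,0,0]},{"jaw":10,"offset":[0,0,0],"dr":[0,0,0]},{"jaw":10,"offset":[0,0,0],"dr":[0,0,0]}]';  python3 b.py|head -1; python3 d.py 539.9 197.6 37.7 1.8136;python3 b.py
```

```text
t: 20.95
ee_pos: [558.8, 122.8, 37.7]
ee_rot: [[-0.244, 0.97, -0.001], [0.97, 0.244, 0.004], [0.004, -0.0, -1.0]]
contact_force: [-4.1, 12.7, 5.2]
finger_gap: 23.6
grip_force: 50.2
t: 21.45
ee_pos: [558.8, 122.8, 37.7]
ee_rot: [[-0.244, 0.97, -0.001], [0.97, 0.244, 0.004], [0.004, -0.0, -1.0]]
contact_force: [-3.3, 13.2, 5.4]
finger_gap: 23.1
grip_force: 50.2
t: 21.95
ee_pos: [558.8, 122.8, 37.8]
ee_rot: [[-0.244, 0.97, -0.001], [0.97, 0.244, 0.004], [0.004, -0.0, -1.0]]
contact_force: [-3.7, 13.3, 5.3]
finger_gap: 23.4
grip_force: 50.2
bubble to hinge 0.52 -27.0 27.5 [ 8 11  9 10]
pos [558.7876 122.8072  37.7167] yaw 1.817171290791513 xz 0.0037678134521008824 F [-3.4857 13.4218  4.1162] gap 23.298628132018532 grip 50.1941442489624
off [ 0.1543 -0.0002  0.0006] dr [-0.     -0.0006  0.0006]
T x axis [-0.2404  0.9707  0.    ]
bubble to hinge 0.46 -27.0 27.5 [ 8 11  9 10]
[-7. -7. -7. -4. -5. -6. -7. -7. -7. -6. -4. 22. 32. 33. 35. 34. 33. 26.
 14.  7.  8.  6.  7. 21. 31. 34. 34. 35. 35. 26. -1. -6. -6. -6. -6. -7.
 -6. -6. -7. -7. -7.]
```

```bash
python3 -m crank '[{"jaw":55,"offset":[0,0,0],"dr":[0,0,0]},{"jaw":55,"offset":[0,0,0],"dr":[0,0,0]},{"jaw":55,"offset":[0,0,0],"dr":[0,0,0]},{"jaw":55,"offset":[0,0,0],"dr":[0,0,0]},{"jaw":55,"offset":[0,0,-0.01],"dr":[0,0,0]}]';  python3 -m crank '[{"jaw":55,"offset":[0,0,-0.04],"dr":[0,0,0]},{"jaw":55,"offset":[0,0,-0.13],"dr":[0,0,0]},{"jaw":55,"offset":[0,0,-0.22],"dr":[0,0,0]},{"jaw":55,"offset":[0,0,-0.28],"dr":[0,0,0]},{"jaw":55,"offset":[0,0,-0.28],"dr":[0,0,0]}]'; python3 b.py|head -1; python3 d.py 590 -15 178 1.8136
```

```text
t: 22.85
ee_pos: [559.1, 118.0, 41.6]
ee_rot: [[-0.24, 0.971, -0.003], [0.971, 0.24, -0.002], [-0.001, -0.003, -1.0]]
contact_force: [-0.3, 0.1, -0.6]
finger_gap: 46.9
grip_force: 0.0
t: 23.35
ee_pos: [562.1, 120.0, 187.8]
ee_rot: [[-0.24, 0.971, 0.007], [0.971, 0.24, -0.0], [-0.002, 0.007, -1.0]]
contact_force: [0.8, -0.3, 0.3]
finger_gap: 46.9
grip_force: 0.0
bubble to hinge 0.10 -27.0 27.5 [ 8 11  9 10]
pos [558.9769 118.604  181.0207] yaw 1.8134200146323824 xz -0.0010943897027519622 F [ 0.2659  0.4327 -0.3719] gap 46.57593446793745 grip 0.0
off [-0.2743 -0.0039  0.0064] dr [-0.0006  0.0002 -0.    ]
T x axis [-0.2404  0.9707  0.    ]
```

```bash
python3 -m crank '[{"jaw":80,"offset":[-0.07,-0.001,0],"dr":[0,0,0]},{"jaw":80,"offset":[-0.15,-0.002,0],"dr":[0,0,0]},{"jaw":80,"offset":[-0.22,-0.003,0],"dr":[0,0,0]},{"jaw":80,"offset":[-0.274,-0.004,0],"dr":[0,0,0]},{"jaw":80,"offset":[-0.274,-0.004,0],"dr":[0,0,0]}]';  python3 -m crank '[{"jaw":80,"offset":[0,0,0],"dr":[0,0,0]},{"jaw":80,"offset":[0,0,0],"dr":[0,0,0]},{"jaw":80,"offset":[0,0,0],"dr":[0,0,0]},{"jaw":80,"offset":[0,0,0],"dr":[0,0,0]},{"jaw":80,"offset":[0,0,0],"dr":[0,0,0]}]'; python3 - <<'E'
from h import *
c,i=shot('wrist','w5.png',(150,40,360,280),2.5);np.save('w5.npy',i)
print(robot.state()['ee_pos'])
E
```

```text
t: 24.05
ee_pos: [590.4, -20.5, 180.0]
ee_rot: [[-0.233, 0.972, -0.005], [0.972, 0.233, -0.003], [-0.002, -0.005, -1.0]]
contact_force: [-0.5, -1.3, 0.7]
finger_gap: 68.4
grip_force: 0.0
t: 24.55
ee_pos: [590.5, -13.6, 182.3]
ee_rot: [[-0.242, 0.97, -0.001], [0.97, 0.242, -0.001], [-0.001, -0.002, -1.0]]
contact_force: [0.5, 0.0, 0.5]
finger_gap: 68.7
grip_force: 0.0
[590.55741063 -13.80560045 182.33398721]
```

View pics/w5.png

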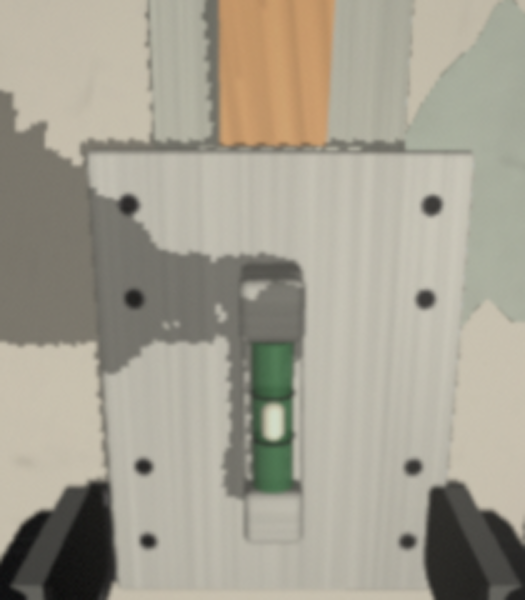

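The wrist crop shows the bubble at about rows 403–441, between the lines at about 395 and 440, so it's centred or slightly to the hinge side. The wedge is at the middle of the low edge and square. I'm measuring the profile.

```bash
python3 - <<'E'
from h import *
i=np.load('w5.npy').astype(int)
x0=int(150+273/2.5);print(x0)
for r in range(172,242): print(r, i[r,x0-1:x0+1].mean(0).astype(int), i[r,x0-5:x0-3].mean(0).astype(int), i[r,x0+5:x0+7].mean(0).astype(int)) if r in range(190,223) else 0
np.set_printoptions(linewidth=200)
print((i[170:242,x0-6:x0+7,1]-i[170:242,x0-6:x0+7,0]).mean(1).astype(int))
s=cal('wrist');print(ray(s,[[256,192]])[0]);P=onz(s,[[x0,195],[x0,200],[x0,210],[x0,215]],70);print(P, np.linalg.norm(P[0]-P[2])/15)
E
python3 b.py|head -1;python3 b.py|head -1
```

```text
259
190 [ 78 117  82] [ 68 102  72] [ 78 112  81]
191 [ 78 117  82] [ 70 103  74] [ 76 109  79]
192 [ 78 117  82] [ 70 102  73] [ 75 108  78]
193 [ 77 115  80] [ 68 101  72] [ 74 107  77]
194 [ 73 111  77] [65 96 68] [ 69 102  72]
195 [ 69 105  73] [61 91 64] [64 94 66]
196 [ 66 103  70] [59 89 62] [61 91 64]
197 [ 67 102  71] [59 87 61] [59 85 61]
198 [64 94 67] [55 78 56] [58 75 57]
199 [63 81 63] [55 70 54] [61 80 61]
200 [ 91 103  84] [64 86 64] [71 99 73]
201 [141 147 125] [ 77 102  76] [ 75 108  79]
202 [182 182 158] [ 94 113  89] [ 80 111  81]
203 [201 201 178] [112 122 101] [ 86 115  86]
204 [207 212 190] [123 129 110] [ 89 116  88]
205 [208 215 195] [126 133 112] [ 89 116  88]
206 [208 216 196] [128 134 114] [ 88 115  87]
207 [208 216 196] [128 133 113] [ 88 114  86]
208 [208 216 196] [126 133 112] [ 87 114  86]
209 [209 217 196] [127 133 112] [ 88 114  86]
210 [208 216 196] [127 132 112] [ 87 113  86]
211 [209 216 196] [124 130 111] [ 85 110  83]
212 [208 215 195] [121 127 108] [ 79 104  78]
213 [208 215 192] [113 122 102] [72 98 73]
214 [202 207 184] [100 113  92] [65 93 6
[... 892 characters left out ...]
o hinge %.2f"%b,a,e,k); print(G[::6].round(0))
              ~~~^^
  File "b.py", line 13, in bub
    hi=np.percentile(G,95); on=np.where(G>hi/2)[0]; a,e=s[on[0]],s[on[-1]]
                                                          ~~^^^
IndexError: index 0 is out of bounds for axis 0 with size 0
Traceback (most recent call last):
  File "b.py", line 17, in <module>
    b,a,e,k,G=bub(); print("bubble to hinge %.2f"%b,a,e,k); print(G[::6].round(0))
              ~~~^^
  File "b.py", line 13, in bub
    hi=np.percentile(G,95); on=np.where(G>hi/2)[0]; a,e=s[on[0]],s[on[-1]]
                                                          ~~^^^
IndexError: index 0 is out of bounds for axis 0 with size 0
```

The bubble is centred at 208.3 px against line middles at about 208.1 px. I'm moving the arm aside for a settled check with the top camera before handing in.

```bash
python3 -m crank '[{"jaw":80,"offset":[0.07,0,-0.02],"dr":[0,0,0]},{"jaw":80,"offset":[0.15,0,-0.04],"dr":[0,0,0]},{"jaw":80,"offset":[0.22,0,-0.04],"dr":[0,0,0]},{"jaw":80,"offset":[0.28,0,-0.04],"dr":[0,0,0]},{"jaw":80,"offset":[0.28,0,-0.04],"dr":[0,0,0]}]';  python3 -m crank '[{"jaw":80,"offset":[0,0,0],"dr":[0,0,0]},{"jaw":80,"offset":[0,0,0],"dr":[0,0,0]},{"jaw":80,"offset":[0,0,0],"dr":[0,0,0]},{"jaw":80,"offset":[0,0,0],"dr":[0,0,0]},{"jaw":80,"offset":[0,0,0],"dr":[0,0,0]}]'; python3 b.py|head -1;python3 b.py|head -1
```

```text
t: 25.5
ee_pos: [555.1, 127.5, 202.8]
ee_rot: [[-0.248, 0.969, -0.001], [0.969, 0.248, 0.001], [0.001, -0.001, -1.0]]
contact_force: [-0.5, -1.2, -0.3]
finger_gap: 68.1
grip_force: 0.0
t: 26.0
ee_pos: [557.1, 120.9, 202.0]
ee_rot: [[-0.239, 0.971, -0.002], [0.971, 0.239, -0.001], [-0.001, -0.002, -1.0]]
contact_force: [-0.7, 0.9, 0.3]
finger_gap: 68.8
grip_force: 0.0
bubble to hinge 0.14 -27.0 27.5 [ 8 11  9 10]
bubble to hinge 0.12 -27.0 27.5 [ 8 11  9 10]
```

```bash
python3 -c "
from bench import robot
print(robot.finish_job())"
```

```text
the job is handed in; nothing more can be done
None
```

The job is handed in: the small level stands on the middle of the plate, and the wedge, pushed in square under the low edge, holds the bubble centred to about 0.1 mm by the top camera, with the arm clear at about 26 s.

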